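Hold a hung pipe spool steady over the fit-up fixture with a bench jib

ROBOT

A 6-joint arm with a two-finger parallel gripper is mounted at the origin on the work surface. World frame = base frame: x ahead of the robot, y to its left, z up, the work surface at z = 0. Lengths are in mm, angles in degrees, forces in N, time in s.
With the tool pointing down it reaches from about 350 to 850 mm from the base axis. Payload 8.1 kg.
Tool frame: the origin (TCP) lies midway between the tips of the shut fingers; the grasp point (between the pads) lies 19 mm behind it (r.pinch_z is the distance from the TCP to the grasp point, in mm); z points along the fingers, y is the line along which they close (so a half turn about z gives the same grasp; the last joint's range is limited). The gripper opens to 85 mm and grips with 20 to 120 N. Pads are 22 mm wide; open, the fingers measure 114 mm over their backs; the gripper's body (76 mm by 85 mm) begins 54 mm behind the grasp point. The pads swing forward as they close: fully open they stand 13 mm farther back than shut.
Start: joints at [67.07, 7.471, 85.268, -0, 87.261, -4.893], TCP at [185.754, 570.527, 231.292] pointing down, gripper open.
Joint ranges: [-169.43, 169.43], [-51.17, 129.36], [1.28, 143.12], [-76.62, 256.62], [0, 156.53], [-152.29, 152.29]. Speed limits (degrees/s): [136.94, 136.94, 159.86, 180, 180, 180].

INTERFACE

Orientations are given as [roll, pitch, yaw] about the fixed x, y, z axes, in that order (R = Rz(yaw) Ry(pitch) Rx(roll)).
In Python, from bench import r gives the robot as it stands.
- The arm moves only by the shell command python3 -m jog 'ROWS' [OPENING] [FORCE]. ROWS is JSON, one flat list of numbers, 6 for each row, row after row: the shift along the tool's x, y, z in m, then the turn, a rotation vector about the tool's x, y, z in rad. A call has 1 to 8 rows; each row is the pose to reach, as a shift and turn from the pose commanded when the call began, along the tool's axes at that moment; what a row does not reach only later rows make up. A row lasts 1/8 s, in which the tool goes at most 62.5 mm and 10.7 degrees, less where a joint would pass 70% of its speed; a pose out of reach is approached as far as the arm can. A call with a gripper value outside its range is refused whole. OPENING is the opening, from -1 (shut) to 1 (fully open), set as the call begins (- or left out, the last holds). The fingers move at their own pace and stop on an object; FORCE is the grip in N (left out, the last holds). Time passes only in rows, so rows that repeat a pose let the fingers close. It gives the time, the measured TCP pose, the force, the opening and the grip force at its end, in the units of the state.
- r.sense(): the state, without advancing time (a new reading comes with each control period).
- r.snapshot(name): name is "scene" or "top"; returns a dict with "pixels" (480x640x3 uint8, red, green, blue), "range_z" (480x640 float32, mm along the optical axis (not along the pixel's ray), 0 where there is no reading), "K" (3x3 intrinsics, pixels), "rvec" (rotation vector, rad) and "tvec" (3), from world to camera coordinates, as OpenCV has them. Camera axes: x right, y down, z forward; pixel columns grow to the right and rows downward; lengths in mm; the calibration is good to about 2 mm. A picture is of the moment at which its call begins.
- r.hand_in(): hands the job in; it is judged then, once.
Trained networks look in a picture, given as the dict that the camera call returned (one of the last four; its "shot" number tells which), for a name from the list of things; names that differ only in an ending like _2 or _b are one class to them, and where a whole thing is asked for, a point or a joint stands for the part that bears it (a point fixed in the world has none). Each returns a list of dicts, best first, with "score" (0 to 1); they miss things now and then, are a little off and sometimes report something else, mostly with a low value. They report only what shows in the picture. A call takes as long as a camera call. They do not tell look-alikes from the thing itself.
- r.look_for(picture, target): "bbox" ([left, top, right, bottom] in pixels, round what is visible of it).
- r.outline_of(picture, target): "region" (480x640 bool, what is visible of it) and "bbox" ([left, top, right, bottom] in pixels, round what is visible of it).
The state is a dict: "time": time; "joint_pos": joint angles; "qd": joint speeds; "joint_efforts": joint torques, N m; "tool_pos": TCP position; "tcp_rot": TCP orientation; "ft_force": force on the tool from outside, world axes, zero at the start; "wrist_torque": the same for the moment, N m; "finger_gap": finger opening in mm; "grip_force": force on a finger pad.
Only numpy, scipy, OpenCV 4.12 (cv2) and the standard library are available. Lean on these libraries where they do the work, as an engineer would, in place of code of your own. Each camera call takes 0.05 s, during which the arm holds its last target. There are 200 camera calls.

TASK

The pipe spool hangs from the trolley of the bench jib and must come over its fit-up fixture. Hold the boom by the rubber grip at its free end and tilt it so that the trolley rolls to where the spool's middle is over the middle of the fixture, then stop it there and keep the spool hanging level and still for 5 seconds, finishing while you still hold the boom. Move the load only by tilting the boom: do not touch the trolley or the spool, never let the trolley slam into its end stops or the spool swing wildly, and leave the other things on the bench where they are.

Things in the scene. Friction and masses are not known exactly. Their poses are not given: they have to be found in the camera images.
- jib: Grey steel bench jib, fixed: a base plate with a 50 mm square mast and, at its top, a fork in which the boom is hinged. Origin on the bench straight below the boom's hinge axis; the boom runs along this body's +y axis (horizontal direction, it varies), the hinge axis is parallel to its x axis, z is up.
- boom_pivot (a point): Hinge axis of the boom at the mast, 290 mm above the bench.
- boom (a joint): Tilt of the boom about the mast hinge, rad: 0 level, positive with the free end raised, stops at -0.09 and +0.09. It droops on the -0.09 stop at the start and falls back if let go. Grey I-beam 34 mm wide, 38 mm high, 500 mm long, 0.5 kg; the grip carries 5 to 10 N. Raised above level, the trolley rolls towards the mast; below level, towards the grip.
- boom_grip (a point): Point to hold, on the boom's axis 580 mm from the hinge: black rubber bar, diameter 26 mm, that continues the boom's axis from 508 to 628 mm from the hinge, with a 36 mm disc at its end. Axes: y along the boom outwards, z up. Take it from above, fingers closing across the boom. About 238 mm above the bench at the start, 290 mm when the boom is level.
- trolley (a joint): Position of the trolley along the boom, m: 0 at the outer stop (near the grip, where it stands at the start), growing towards the mast, 0.28 at the inner stop; its middle is 440 mm minus this value from the hinge. 70 mm long, 61 mm wide, 0.6 kg. Friction about 0.03 N plus 0.12 N per m/s: on a level boom it rolls on for seconds; tilted, it accelerates at 9.8 m/s2 times the tilt.
- spool_lug (a point): The pivot pin on which the spool hangs below the trolley, 75 mm below the boom's axis. The spool swings freely about it, end up and end down, almost undamped, period about 1.4 s; its centre of mass is about 24 mm below the pin. If the trolley accelerates towards the mast the outer end swings up; in steady acceleration the spool hangs parallel to the boom.
- spool: Aluminium pipe spool hanging along the boom: pipe 40 mm in diameter, 260 mm long, with an 80 mm flange, 12 mm thick, on each end; nominal 0.35 kg (hidden, 0.8 to 1.3 times this). Origin on its pivot pin, over its middle, 24 mm above the pipe's axis; y along the pipe outwards, z up when it hangs level.
- spool_center (a point): Middle of the spool, on the pipe's axis, 24 mm below the pivot pin; z up when it hangs level.
- fixture: Fit-up fixture fixed on the bench under the boom: steel plate 100 x 200 x 12 mm with two V rests standing 120 mm apart along the boom. Origin under the plate's middle; y along the boom. Its place along the boom varies.
- fixture_top (a point): Middle of the fixture, between the V rests, 70 mm above the bench. The level pipe's axis passes about 120 mm above this point.
- chip_hammer: Hammer lying on the bench behind the boom; leave it alone.
- wire_brush: Brush lying on the bench between robot and boom; leave it alone.
- angle_offcut: Offcut of steel angle, 110 mm long, 50 mm high, on the bench between robot and boom; leave it alone.
- flange_blank: Aluminium ring 90 mm in diameter, 12 mm thick, on the bench behind the boom; leave it alone.
- spray_can: Can 60 mm in diameter, 160 mm high, standing behind the boom; leave it alone.
Mind the look-alikes: they are no part of the job. Leave any brown or green look-alike of the fixture alone.

How it is judged:
By the outcome, as a careful person would: the job done as asked, in the order asked, and still so for the second after the job is handed in, while the arm keeps its last pose, push and grip.
It also fails if it takes over 48 s, if anything falls off the work surface, if the arm or the gripper's body presses on something with over 40 N, if the wrist force passes 120 N, or if a joint passes its speed limit or range.

## Working session

There is one attempt and no reset: what is moved stays moved. The work goes in short steps, Python scripts to look and compute and a shell command to move; the robot and the scene stay as the last step left them, time stands still between calls to the robot, and variables do not carry over. Pictures are saved under pics/ and viewed, at most 10 in all, crops included, and the job is handed in when it is done.

```bash
mkdir -p pics; ls; cat > h.py <<'E'
import numpy as np,cv2
from bench import r
def cam(p):
    R=cv2.Rodrigues(np.array(p["rvec"],float))[0]; return R,np.array(p["tvec"],float).ravel(),np.array(p["K"],float)
def cloud(p):
    R,t,K=cam(p); z=p["range_z"].astype(float); v,u=np.mgrid[:480,:640]
    c=np.stack([(u-K[0,2])/K[0,0]*z,(v-K[1,2])/K[1,1]*z,z],-1)
    w=(c-t)@R; w[z<=0]=np.nan; return w
E
python3 - <<'E'
from h import *
ims=[]
for n in("scene","top"):
    p=r.snapshot(n); cv2.imwrite(f"pics/{n}0.png",p["pixels"][...,::-1]); w=cloud(p)
    R,t,K=cam(p); print(n,"campos",(-R.T@t).round())
    for k in("boom_grip","boom","trolley","spool","fixture","jib"):
        for d in r.outline_of(p,k)[:3]:
            q=w[d["region"]]; q=q[~np.isnan(q[:,0])]
            print(k,round(d["score"],2),np.round(d["bbox"]),"med",np.median(q,0).round(),"p5",np.percentile(q,5,0).round(),"p95",np.percentile(q,95,0).round())
print(r.sense())
E
```

```text
pics
scene campos [1059.  400. 1252.]
boom_grip 0.69 [193. 161. 463. 331.] med [541.  75. 264.] p5 [ 510. -243.  160.] p95 [564. 266. 305.]
boom_grip 0.3 [310. 207. 323. 252.] med [ 368. -127.   39.] p5 [ 357. -148.    6.] p95 [437. -81.  54.]
boom 0.61 [191. 160. 466. 329.] med [541.  76. 263.] p5 [ 509. -248.  160.] p95 [565. 271. 305.]
trolley 0.57 [306. 241. 428. 328.] med [542. 140. 173.] p5 [501.  13. 150.] p95 [559. 258. 274.]
fixture 0.78 [245. 131. 324. 188.] med [ 257. -299.   15.] p5 [ 202. -376.    6.] p95 [ 297. -210.   75.]
fixture 0.72 [280. 258. 368. 329.] med [550.  22.  15.] p5 [500. -60.   9.] p95 [582. 105.  75.]
fixture 0.71 [448. 224. 541. 296.] med [234. 330.  14.] p5 [180. 238.   7.] p95 [270. 416.  75.]
jib 0.65 [157. 137. 468. 329.] med [546. -58. 254.] p5 [ 504. -350.   12.] p95 [595. 260. 320.]
top campos [ 304.    8. 1609.]
boom_grip 0.59 [193. 200. 446. 248.] med [535.  44. 274.] p5 [ 502. -259.  165.] p95 [565. 285. 306.]
boom_grip 0.28 [228. 217. 322. 245.] med [516.  96. 168.] p5 [491.   6. 153.] p95 [532. 257. 190.]
boom 0.72 [192. 200. 445. 247.] me
[... 642 characters left out ...]
258. 332.]
{'time': 0.7, 'joint_pos': array([ 6.70699729e+01,  7.46931514e+00,  8.52656889e+01,  2.65353587e-03,
        8.72620105e+01, -4.89350210e+00]), 'qd': array([ 0.03432192,  0.04806286,  0.01322754, -0.02053016, -0.01795416,
        0.04518713]), 'joint_efforts': array([ 1.61863391e-03, -5.69153130e+01, -5.00743926e+01,  3.76378455e-05,
        1.22687172e-03,  3.80709787e-05]), 'tool_pos': array([185.74896631, 570.54519216, 231.33179493]), 'tcp_rot': array([ 1.79996799e+02, -2.38618219e-03,  1.61963348e+02]), 'ft_force': array([-1.18854176, -0.27937973, -0.875223  ]), 'wrist_torque': array([ 0.0196048 ,  0.04216893, -0.0101559 ]), 'grip_force': 0.0, 'finger_gap': 85.32965641210649}
```

View pics/scene0.png

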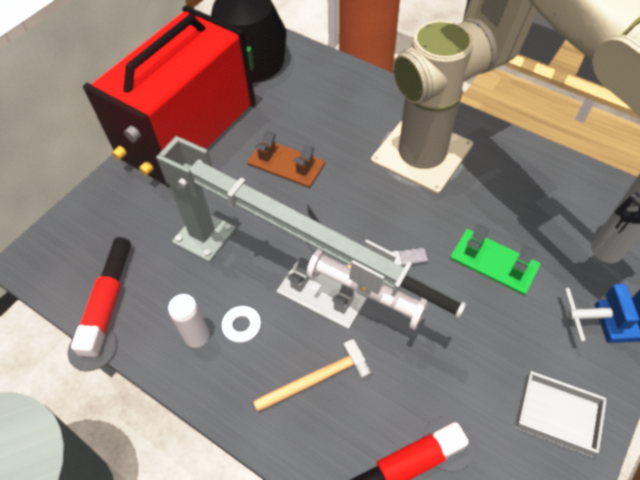

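View pics/top0.png

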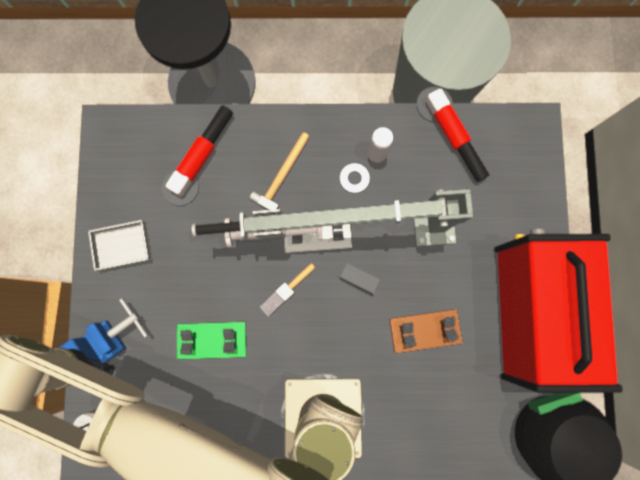

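```bash
cat > m.py <<'E'
from h import *
def boomfit(p,w):
    # top surface of boom & grip: points above 230 within the strip
    q=w.reshape(-1,3); q=q[~np.isnan(q[:,0])]
    q=q[(q[:,2]>215)&(q[:,2]<330)&(q[:,0]>440)&(q[:,0]<640)&(q[:,1]>-420)&(q[:,1]<420)]
    return q
E
python3 - <<'E'
from m import *
for n in("scene","top"):
    p=r.snapshot(n); w=cloud(p); q=boomfit(p,w)
    for y in range(-380,400,20):
        s=q[abs(q[:,1]-y)<10]
        if len(s)>3: print(n,y,len(s),"x",s[:,0].min().round(),np.median(s[:,0]).round(),s[:,0].max().round(),"z",np.median(s[:,2]).round(),np.percentile(s[:,2],95).round())
    # fixture: real one
    for d in r.outline_of(p,"fixture")[:3]:
        q=w[d["region"]]; q=q[~np.isnan(q[:,0])]
        if np.median(q[:,0])<400: continue
        c=p["pixels"][d["region"]].mean(0).round()
        pl=q[(q[:,2]>5)&(q[:,2]<20)]; vv=q[(q[:,2]>25)&(q[:,2]<85)]
        print("fix color",c,"plate",cv2.minAreaRect(pl[:,:2].astype(np.float32)),pl[:,:2].min(0),pl[:,:2].max(0))
        h,e=np.histogram(vv[:,1],bins=range(-140,160,8)); print(list(zip(e,h)),vv[:,0].min(),vv[:,0].max())
E
```

```text
scene -360 76 x 533.0 593.0 598.0 z 290.0 326.0
scene -340 519 x 532.0 555.0 598.0 z 297.0 327.0
scene -320 255 x 531.0 591.0 597.0 z 296.0 327.0
scene -300 249 x 529.0 591.0 604.0 z 306.0 327.0
scene -280 490 x 520.0 571.0 603.0 z 305.0 325.0
scene -260 191 x 537.0 560.0 574.0 z 306.0 311.0
scene -240 194 x 536.0 560.0 573.0 z 304.0 308.0
scene -220 192 x 535.0 558.0 571.0 z 302.0 307.0
scene -200 151 x 528.0 554.0 575.0 z 302.0 305.0
scene -180 305 x 523.0 559.0 576.0 z 299.0 306.0
scene -160 197 x 531.0 554.0 566.0 z 297.0 301.0
scene -140 201 x 528.0 552.0 565.0 z 295.0 300.0
scene -120 205 x 528.0 551.0 564.0 z 293.0 297.0
scene -100 208 x 527.0 550.0 562.0 z 291.0 296.0
scene -80 210 x 524.0 548.0 562.0 z 289.0 293.0
scene -60 210 x 523.0 547.0 559.0 z 288.0 292.0
scene -40 207 x 522.0 546.0 558.0 z 286.0 291.0
scene -20 219 x 520.0 544.0 557.0 z 284.0 288.0
scene 0 218 x 519.0 543.0 555.0 z 282.0 286.0
scene 20 223 x 517.0 541.0 555.0 z 280.0 285.0
scene 40 223 x 514.0 540.0 552.0 z 278.0 283.0
scene 60 228 x 515.0 538.0 550.0 z 276.0 280.0
scene 80 222 x 513.0 537.0 549.0 z 2
[... 4263 characters left out ...]
 np.int64(0)), (np.int64(-20), np.int64(0)), (np.int64(-12), np.int64(0)), (np.int64(-4), np.int64(0)), (np.int64(4), np.int64(0)), (np.int64(12), np.int64(0)), (np.int64(20), np.int64(0)), (np.int64(28), np.int64(0)), (np.int64(36), np.int64(0)), (np.int64(44), np.int64(0)), (np.int64(52), np.int64(8)), (np.int64(60), np.int64(26)), (np.int64(68), np.int64(24)), (np.int64(76), np.int64(22)), (np.int64(84), np.int64(15)), (np.int64(92), np.int64(0)), (np.int64(100), np.int64(0)), (np.int64(108), np.int64(0)), (np.int64(116), np.int64(0)), (np.int64(124), np.int64(0)), (np.int64(132), np.int64(0)), (np.int64(140), np.int64(0)), (np.int64(148), np.int64(0))] 500.1188111714537 555.5689160615353
```

The scene view shows the mast at about (200,215), the boom running to the black grip at (440,293), and the bare steel fixture under it at (320,295). The brown (287,162) and green (495,262) fixtures are look-alikes. The top view agrees, with the grip at (215,229) and the fixture at (318,238).

```bash
cat >> m.py <<'E'
from scipy.spatial.transform import Rotation as Ro
A=np.radians(4.0); U=np.array([-np.sin(A),np.cos(A),0]); X=np.array([np.cos(A),np.sin(A),0])
E
python3 - <<'E'
from m import *
from scipy.stats import theilslopes
for n in("scene","top"):
    p=r.snapshot(n); w=cloud(p); q=w.reshape(-1,3); q=q[~np.isnan(q[:,0])]
    q=q[(q[:,2]>140)&(q[:,2]<335)&(abs(q[:,0]-540)<90)&(abs(q[:,1])<420)]
    s=q@U; l=q@X; b=q[(s>-230)&(s<80)&(q[:,2]>265)]; 
    sb=b@U; lb=b@X; mids=[]; 
    for a in range(-210,70,15):
        k=abs(sb-a)<8; top=lb[k]; mids.append((a,(top.min()+top.max())/2,np.percentile(b[k,2],70)))
    m=np.array(mids); print(n,"lat fit",np.polyfit(m[:,0],m[:,1],1),"z fit",np.polyfit(m[:,0],m[:,2],1))
    g=(s>190)&(q[:,2]>225)&(abs(l-537)<12); 
    print("grip end s",np.sort(s[(q[:,2]>225)])[-8:].round(1))
    for a in range(150,330,4):
        k=g&(abs(s-a)<2)
        if k.sum()>1 and a<225: print(a,np.median(q[k,2]).round(1),end="; ")
    t=(abs(l-537)>21)&(abs(l-537)<32)&(q[:,2]>225); print("\ntrolley s",np.percentile(s[t&(s>50)],[0,5,50,95,100]).round(1))
    h,e=np.histogram(s[t&(s>-250)],bins=range(-250,260,10)); print([(int(a),int(c)) for a,c in zip(e,h) if c])
    f=(abs(l-537)<45)&(q[:,2]<200)&(s>-100); print("spool s",np.percentile(s[f],[0,2,50,98,100]).round(1), "z max",np.percentile(q[f,2],98))
s0=r.sense(); R0=Ro.from_euler("xyz",s0["tcp_rot"],degrees=True)
th=-0.09; 
hs=-279.; lat=537.5
E
```

```text
scene lat fit [-1.15604027e-03  5.35592148e+02] z fit [-9.03329747e-02  2.81138142e+02]
grip end s [296.8 297.1 297.3 297.4 297.6 297.6 297.6 297.8]
190 254.5; 194 253.4; 198 253.7; 202 252.2; 206 252.0; 210 252.5; 214 251.6; 218 250.0; 222 251.7; 
trolley s [ 66.   72.  107.  167.6 172. ]
[(-240, 2), (-230, 60), (-220, 15), (60, 21), (70, 107), (80, 106), (90, 105), (100, 107), (110, 106), (120, 107), (130, 83), (160, 73), (170, 14)]
spool s [-36.2 -31.5 106.1 224.9 225.6] z max 192.74634633207106
top lat fit [-1.20412257e-03  5.38172588e+02] z fit [-9.08159810e-02  2.80428569e+02]
grip end s [296.  296.4 296.4 296.7 296.7 296.7 296.8 296.9]
190 253.8; 194 254.2; 198 251.6; 202 253.6; 206 251.4; 210 253.8; 214 251.3; 218 251.6; 222 251.6; 
trolley s [ 63.5  69.4 106.4 166.3 170.4]
[(-240, 1), (-230, 24), (-220, 3), (60, 22), (70, 44), (80, 41), (90, 39), (100, 39), (110, 44), (120, 40), (130, 23), (150, 3), (160, 47), (170, 1)]
spool s [-35.7 -34.   59.7 222.7 224.3] z max 191.28259185008287
```

```bash
cat > goto.py <<'E'
from m import *
th=-0.09; P=244*U+536.6*X+np.array([0,0,238.5])
tx=np.cos(th)*U+np.sin(th)*np.array([0,0,1]); ty=X; tz=np.cross(tx,ty)
T=Ro.from_matrix(np.array([tx,ty,tz]).T)
s=r.sense(); R0=Ro.from_euler("xyz",s["tcp_rot"],degrees=True)
rel=(R0.inv()*T).as_rotvec()
for h in(80,0):
    t=P+tz*r.pinch_z+np.array([0,0,h]); print(h,t.round(1),"row",(R0.inv().apply(t-s["tool_pos"])/1000).round(4),rel.round(4))
E
python3 goto.py
```

```text
80 [518.4 279.2 299.9] row [-0.4065 -0.1741 -0.0686] [ 0.0534 -0.0792  1.1853]
0 [518.4 279.2 219.9] row [-0.4065 -0.1741  0.0114] [ 0.0534 -0.0792  1.1853]
```

```bash
python3 -m jog '[-0.03,-0.015,-0.05,0.005,-0.008,0.15, -0.08,-0.035,-0.08,0.014,-0.02,0.31, -0.14,-0.06,-0.08,0.02,-0.03,0.46, -0.19,-0.082,-0.08,0.03,-0.04,0.61, -0.245,-0.105,-0.08,0.035,-0.05,0.77, -0.3,-0.13,-0.08,0.04,-0.06,0.92, -0.355,-0.152,-0.08,0.05,-0.07,1.07, -0.4065,-0.1741,-0.07,0.0534,-0.0792,1.185]' 1 && python3 goto.py
```

```text
time: 2.0
tool_pos: [520.2, 277.9, 302.3]
tcp_rot: [179.9, 5.1, 93.7]
ft_force: [0.4, 0.5, -0.3]
finger_gap: 85.4
grip_force: 0.0
80 [518.4 279.2 299.9] row [ 0.0016 -0.0017  0.0023] [ 0.0019 -0.0006 -0.0044]
0 [518.4 279.2 219.9] row [ 0.0088 -0.0019  0.082 ] [ 0.0019 -0.0006 -0.0044]
```

```bash
python3 -m jog '[0.0035,0,0.04,0,0,0, 0.007,0,0.076,0,0,0, 0.0072,0,0.08,0,0,0, 0.0072,0,0.08,0,0,0]' && python3 -m jog '[0,0,0,0,0,0, 0,0,0,0,0,0, 0,0,0,0,0,0, 0,0,0,0,0,0, 0,0,0,0,0,0]' -1 50; python3 goto.py; cat > sim.py <<'E'
# plan: simulate trolley+spool for tilt knots (rad) every 1/8 s
import numpy as np
from scipy.integrate import solve_ivp
g=9.81;M=.6;m=.35;l=.024;w=2*np.pi/1.4
def sim(th,x=0,v=0,phi=0,om=0,n=1):
    dt=1/800; th=np.asarray(th); T=len(th)/8; out=[]
    for i in range(int(T/dt)):
        t=i*dt; a=np.interp(t,np.arange(len(th)+1)/8,np.r_[sim.th0,th])
        F=g*a-.126*v; fc=.0316
        if abs(v)<fc*dt*1.5 and abs(F)<fc: v=0; acc=0
        else: acc=F-fc*np.sign(v if v else F)
        v+=acc*dt; x+=v*dt
        om+=w*w*(acc/g-phi)*dt; phi+=om*dt
        out.append((t,x,v,phi,om))
    return np.array(out)
sim.th0=0
E
python3 - <<'E'
from sim import *
from scipy.optimize import brentq
for T in(2.75,4.25):
    k=np.arange(1,int(T*8)+1)/8
    def th(p): 
        s=np.sin(2*np.pi*k/T); return p[0]*np.where(s>0,s,p[1]*s)+0
    from scipy.optimize import minimize
    def cost(p):
        e=sim(np.r_[th(p),np.zeros(4)])[-1]; return ((e[1]-.127)/.005)**2+(e[2]/.005)**2
    o=minimize(cost,[.127*2*np.pi/9.8/T**2+.003,.8],method="Nelder-Mead",options=dict(maxiter=80))
    q=th(o.x); e=sim(np.r_[q,np.zeros(4)]); 
    print(T,o.x,o.fun,(q*1e3).round(1).tolist(),"v max",e[:,2].max(),"end",e[-1].round(4),"phi max",abs(e[:,3]).max())
E
```

```text
time: 2.5
tool_pos: [518.6, 279.3, 222.0]
tcp_rot: [180.0, 5.1, 94.0]
ft_force: [-0.4, -0.6, 1.3]
finger_gap: 85.5
grip_force: 0.0
time: 3.12
tool_pos: [517.0, 279.3, 222.0]
tcp_rot: [-179.9, 5.2, 94.1]
ft_force: [-9.4, -1.5, 8.5]
finger_gap: 24.3
grip_force: 50.0
80 [518.4 279.2 299.9] row [-0.0072  0.0012 -0.0775] [-0.0022 -0.0001  0.0009]
0 [518.4 279.2 219.9] row [0.     0.0013 0.0022] [-0.0022 -0.0001  0.0009]
2.75 [0.01786951 0.49922619] 2.131623627675144e-10 [5.0, 9.7, 13.5, 16.3, 17.7, 17.7, 16.3, 13.5, 9.7, 5.0, 0.0, -2.5, -4.8, -6.7, -8.1, -8.8, -8.8, -8.1, -6.7, -4.8, -2.5, -0.0] v max 0.10354768045209876 end [ 3.2488  0.127   0.     -0.0095 -0.0251] phi max 0.031804698099239866
4.25 [0.01099267 0.35526384] 1.375393344475143e-09 [2.0, 4.0, 5.8, 7.4, 8.8, 9.8, 10.6, 10.9, 10.9, 10.6, 9.8, 8.8, 7.4, 5.8, 4.0, 2.0, 0.0, -0.7, -1.4, -2.1, -2.6, -3.1, -3.5, -3.8, -3.9, -3.9, -3.8, -3.5, -3.1, -2.6, -2.1, -1.4, -0.7, -0.0] v max 0.07634599839316944 end [ 4.7488e+00  1.2700e-01  0.0000e+00 -9.5000e-03  3.6000e-03] phi max 0.012056963918850864
```

```bash
python3 -m jog '[0,-0.0003,-0.0012,0,0.002,0, 0,-0.0006,-0.0029,0,0.005,0, 0,-0.001,-0.0058,0,0.01,0, 0,-0.0013,-0.0093,0,0.016,0, 0,-0.0015,-0.0128,0,0.022,0, 0,-0.0015,-0.0168,0,0.029,0, 0,-0.0015,-0.0209,0,0.036,0, 0,-0.0015,-0.0249,0,0.043,0]' && python3 -m jog '[0,0,-0.0041,0,0.007,0, 0,0,-0.0081,0,0.014,0, 0,0,-0.0122,0,0.021,0, 0,0,-0.0157,0,0.027,0, 0,0,-0.0186,0,0.032,0, 0,0,-0.0209,0,0.036,0, 0,0,-0.0226,0,0.039,0, 0,0,-0.0238,0,0.041,0]'
cat > st.py <<'E'
from m import *
def state(show=None):
    o={}
    for n in("scene","top"):
        p=r.snapshot(n); w=cloud(p); q=w.reshape(-1,3); q=q[~np.isnan(q[:,0])]
        q=q[(q[:,2]>100)&(q[:,2]<335)&(abs(q[:,0]-540)<90)&(abs(q[:,1])<420)]
        s=q@U; l=q@X; z=q[:,2]
        k=(s>-230)&(s<150)&(abs(l-537)<14)&(z>262); 
        for _ in range(4):
            f=np.polyfit(s[k],z[k],1); k&=abs(z-np.polyval(f,s))<4
        t=(abs(l-537)>22)&(abs(l-537)<32)&(z>225)&(s>-215)&(s<150)
        h=np.percentile(s[t],[2,98]) if t.sum()>20 else [0,0]
        b=(abs(l-537)<60)&(z<235)&(z>135)&(s<260)&(s>-300)&(z<f[1]+f[0]*s-65)
        e=np.percentile(s[b],[.5,99.5]); c=e.mean()
        # pipe tilt: ridge on top of the pipe
        ed=s[b]; pk=b&(abs(s-c)<110)&(abs(s-c)>45); pt=[]
        for a in np.arange(-110,111,10):
            kk=pk&(abs(s-c-a)<5)
            if kk.sum()>4: pt.append((a,np.percentile(z[kk],95)))
        pt=np.array(pt); ft=np.polyfit(pt[:,0],pt[:,1],1) if len(pt)>3 else [np.nan]*2
        fl=[np.percentile(z[b&(abs(s-x)<8)],98) for x in (e[0]+6,e[1]-6)]
        print(n,"boomtilt %.4f"%f[0],"trolley",np.round(h,1),np.mean(h).round(1),"spool",e.round(1),"mid %.1f"%c,"tilt %.4f"%ft[0],"flange tops",np.round(fl,1))
        if show: cv2.imwrite(f"pics/{n}{show}.png",p["pixels"][...,::-1])
    a=r.sense(); print("t",a["time"],"tcp",a["tool_pos"].round(2),a["tcp_rot"].round(2),"F",a["ft_force"].round(1),"theta",np.round((a["tool_pos"][2]-274.1)/580,4))
E
python3 -c "
from st import *
state(1)"
```

```text
time: 4.12
tool_pos: [516.8, 281.6, 246.1]
tcp_rot: [180.0, 2.6, 94.0]
ft_force: [2.2, 5.2, -9.0]
finger_gap: 24.6
grip_force: 49.5
time: 5.12
tool_pos: [516.7, 282.9, 269.8]
tcp_rot: [180.0, 0.3, 94.0]
ft_force: [2.1, 5.8, -10.2]
finger_gap: 24.5
grip_force: 49.5
scene boomtilt 0.0034 trolley [ 70.4 138.1] 104.2 spool [-25.7 233. ] mid 103.7 tilt -0.0029 flange tops [230.2 230.6]
top boomtilt -0.0092 trolley [ 68.5 136. ] 102.3 spool [-27.3 228.1] mid 100.4 tilt -0.0006 flange tops [228.7 219.2]
t 5.225 tcp [516.68 282.89 269.95] [179.97   0.27  94.04] F [ 0.9  5.9 -8.8] theta -0.0072
```

View pics/scene1.png

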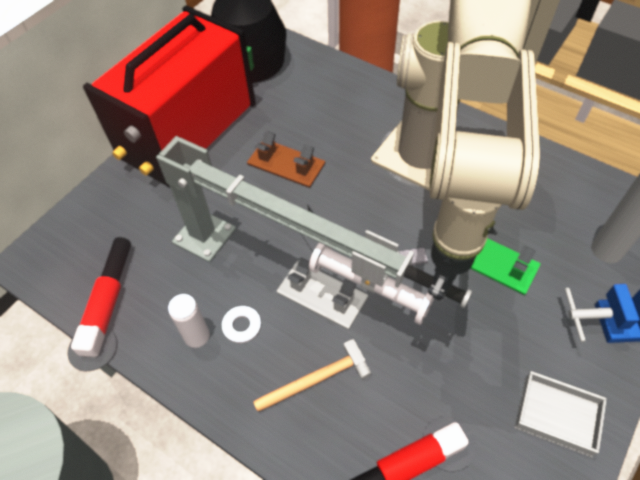

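The gripper holds the grip at (450,275), and the spool hangs level, offset outward from the fixture. Next I start the roll.

```bash
python3 -m jog '[0,0,-0.002,0,0.0035,0, 0,0,-0.0038,0,0.0065,0, 0,0,-0.0055,0,0.0095,0, 0,0,-0.0073,0,0.0125,0, 0,0,-0.0084,0,0.0145,0, 0,0,-0.0093,0,0.016,0, 0,0,-0.0099,0,0.017,0, 0,0,-0.0102,0,0.0175,0]'; python3 -c "
from st import *
state()"
```

```text
time: 6.22
tool_pos: [516.7, 283.1, 280.1]
tcp_rot: [180.0, -0.7, 94.0]
ft_force: [1.7, 6.3, -8.4]
finger_gap: 24.5
grip_force: 49.6
scene boomtilt 0.0322 trolley [ 65.8 134.4] 100.1 spool [-28.5 230.8] mid 101.2 tilt 0.0088 flange tops [233.8 234.7]
top boomtilt 0.0107 trolley [ 63.1 130.9] 97.0 spool [-30.2 223.4] mid 96.6 tilt 0.0115 flange tops [233.6 229.8]
t 6.325 tcp [516.66 283.13 280.07] [179.97  -0.74  94.05] F [ 1.7  6.8 -8.6] theta 0.0103
```

```bash
python3 - <<'E'
from sim import *
from scipy.optimize import minimize
sim.th0=-.0072
a=np.array([-.0072,-.004,-.001,.002,.005,.007,.0088,.0098,.0103])  # lagged
e=sim(a)[-1]; print("now",e.round(4))
sim.th0=.0103; k=np.arange(1,35)/8
def th(p): return p[0]*np.r_[[1]*0,np.ones(0)][:0] if 0 else np.interp(k,[0,.1,.1+p[1],1.5+p[1],2.9+p[1],4.25+0],[.0103,.0103,.0103,-p[0],-p[0]*.6,0])*1
def cost(p):
    s=sim(th(p),*e[1:]);f=s[-1]; return ((f[1]-.126)/.003)**2+(f[2]/.003)**2+(f[3]/.004)**2+(f[4]/.02)**2+ (100*min(0,p[1]))**2
best=min((minimize(cost,[b,h],method="Nelder-Mead",options=dict(maxiter=60)) for b in(.003,.006) for h in(.3,.8)),key=lambda o:o.fun)
s=sim(th(best.x),*e[1:]); print(best.x,best.fun,(th(best.x)*1e3).round(1).tolist()); print(s[99::100].round(4))
E
```

```text
now [1.1238 0.0027 0.0249 0.0113 0.0111]
[0.00083839 0.15634588] 0.14765881096176076 [10.3, 10.3, 9.4, 8.4, 7.4, 6.4, 5.4, 4.4, 3.4, 2.4, 1.4, 0.4, -0.6, -0.8, -0.8, -0.8, -0.7, -0.7, -0.7, -0.6, -0.6, -0.6, -0.5, -0.5, -0.5, -0.4, -0.4, -0.3, -0.3, -0.2, -0.2, -0.1, -0.1, 0.0]
[[ 1.2380e-01  6.3000e-03  3.3100e-02  1.1900e-02 -1.6000e-03]
 [ 2.4880e-01  1.1000e-02  4.1200e-02  1.0900e-02 -1.4100e-02]
 [ 3.7380e-01  1.6600e-02  4.8600e-02  8.5000e-03 -2.3700e-02]
 [ 4.9880e-01  2.3100e-02  5.4700e-02  5.2000e-03 -2.8500e-02]
 [ 6.2380e-01  3.0200e-02  5.9500e-02  1.6000e-03 -2.7300e-02]
 [ 7.4880e-01  3.7900e-02  6.3000e-02 -1.4000e-03 -2.0200e-02]
 [ 8.7380e-01  4.5900e-02  6.5300e-02 -3.3000e-03 -9.5000e-03]
 [ 9.9880e-01  5.4200e-02  6.6300e-02 -3.7000e-03  1.6000e-03]
 [ 1.1238e+00  6.2500e-02  6.6100e-02 -3.0000e-03  9.8000e-03]
 [ 1.2488e+00  7.0700e-02  6.4600e-02 -1.5000e-03  1.2600e-02]
 [ 1.3738e+00  7.8600e-02  6.2000e-02 -1.0000e-04  9.1000e-03]
 [ 1.4988e+00  8.6100e-02  5.8200e-02  6.0000e-04  5.0000e-04]
 [ 1.6238e+00  9.3100e-02  5.3300e-02 -1.0000e-04 -1.0500e-02]
 [
[... 621 characters left out ...]
0e-03]
 [ 2.9988e+00  1.2600e-01  0.0000e+00  1.5000e-03 -1.3000e-03]
 [ 3.1238e+00  1.2600e-01  0.0000e+00  1.2000e-03 -4.8000e-03]
 [ 3.2488e+00  1.2600e-01  0.0000e+00  4.0000e-04 -6.8000e-03]
 [ 3.3738e+00  1.2600e-01  0.0000e+00 -5.0000e-04 -6.7000e-03]
 [ 3.4988e+00  1.2600e-01  0.0000e+00 -1.2000e-03 -4.6000e-03]
 [ 3.6238e+00  1.2600e-01  0.0000e+00 -1.6000e-03 -1.1000e-03]
 [ 3.7488e+00  1.2600e-01  0.0000e+00 -1.4000e-03  2.8000e-03]
 [ 3.8738e+00  1.2600e-01  0.0000e+00 -9.0000e-04  5.8000e-03]
 [ 3.9988e+00  1.2600e-01  0.0000e+00 -1.0000e-04  7.0000e-03]
 [ 4.1238e+00  1.2600e-01  0.0000e+00  8.0000e-04  6.1000e-03]
 [ 4.2488e+00  1.2600e-01  0.0000e+00  1.4000e-03  3.3000e-03]]
```

```bash
python3 -m jog '[0,0,0,0,0,0, 0,0,0.0006,0,-0.001,0, 0,0,0.0012,0,-0.002,0, 0,0,0.0018,0,-0.003,0, 0,0,0.0024,0,-0.004,0, 0,0,0.0031,0,-0.0053,0, 0,0,0.0037,0,-0.0063,0, 0,0,0.0042,0,-0.0073,0]'; python3 -c "
from st import *
state();state()"
```

```text
time: 7.32
tool_pos: [516.6, 283.0, 275.8]
tcp_rot: [180.0, -0.3, 94.0]
ft_force: [1.9, 6.3, -8.5]
finger_gap: 24.8
grip_force: 49.6
scene boomtilt 0.0061 trolley [22.4 90.4] 56.4 spool [-73.3 186.2] mid 56.4 tilt -0.0067 flange tops [233.8 233.9]
top boomtilt 0.0010 trolley [18.8 86.3] 52.5 spool [-76.6 182.3] mid 52.8 tilt -0.0072 flange tops [232.8 226.1]
t 7.425 tcp [516.64 283.04 275.83] [179.98  -0.31  94.05] F [ 1.2  4.9 -7.9] theta 0.003
scene boomtilt 0.0024 trolley [17.9 86. ] 51.9 spool [-77.1 181.7] mid 52.3 tilt -0.0102 flange tops [234.2 233.7]
top boomtilt 0.0020 trolley [14.5 81.8] 48.2 spool [-79.7 177.6] mid 48.9 tilt -0.0062 flange tops [233.3 228.5]
t 7.525 tcp [516.66 283.04 275.9 ] [179.97  -0.31  94.05] F [ 1.4  6.1 -8.1] theta 0.0031
```

```bash
python3 -m jog '[0,0,0,0,0,0, 0,0,0.0001,0,-0.0002,0, 0,0,0.0003,0,-0.0005,0, 0,0,0.0005,0,-0.0009,0, 0,0,0.0008,0,-0.0014,0, 0,0,0.0011,0,-0.0019,0, 0,0,0.0014,0,-0.0024,0, 0,0,0.0017,0,-0.0029,0]'; python3 -c "
from st import *
state();state()"
```

```text
time: 8.52
tool_pos: [516.7, 283.0, 274.3]
tcp_rot: [180.0, -0.1, 94.0]
ft_force: [0.7, 5.6, -8.1]
finger_gap: 24.5
grip_force: 49.7
scene boomtilt 0.0018 trolley [-19.3  49. ] 14.8 spool [-115.1  144.4] mid 14.7 tilt -0.0030 flange tops [233.9 232.5]
top boomtilt 0.0002 trolley [-21.6  46.6] 12.5 spool [-116.5  141.8] mid 12.7 tilt -0.0030 flange tops [232.4 230.7]
t 8.625 tcp [516.66 283.01 274.29] [ 1.7997e+02 -1.4000e-01  9.4040e+01] F [ 1.1  5.3 -8.2] theta 0.0003
scene boomtilt 0.0013 trolley [-20.5  47.4] 13.4 spool [-116.4  142.8] mid 13.2 tilt -0.0081 flange tops [234.3 232.6]
top boomtilt -0.0008 trolley [-21.8  44.9] 11.6 spool [-116.7  140.9] mid 12.1 tilt -0.0119 flange tops [231.4 230.7]
t 8.725 tcp [516.69 283.   274.34] [ 1.7996e+02 -1.4000e-01  9.4040e+01] F [ 1.   5.8 -7.7] theta 0.0004
```

```bash
python3 - <<'E'
from sim import *
sim.th0=.0004
for N in(11,14,17):
  for p in(.006,.007,.008,.009,.01,.011):
    k=np.arange(1,N+1); th=.0004+p*np.sin(np.pi*k/N)**2
    for v0 in(0,.01):
        s=sim(np.r_[th,np.full(20,.0004)],0,v0)
        print(N,p,v0,"x %.4f vmax %.3f tstop %.2f"%(s[-1,1],s[:,2].max(),s[np.argmax(s[:,1]),0]),"at pulse end",s[N*100-1,1:3].round(3),"swing",np.hypot(s[-1,3],s[-1,4]/4.49).round(4))
E
```

```text
11 0.006 0 x 0.0092 vmax 0.013 tstop 1.62 at pulse end [0.008 0.007] swing 0.0095
11 0.006 0.01 x 0.0163 vmax 0.017 tstop 1.75 at pulse end [0.014 0.011] swing 0.0123
11 0.007 0 x 0.0151 vmax 0.019 tstop 1.82 at pulse end [0.012 0.013] swing 0.0117
11 0.007 0.01 x 0.0236 vmax 0.023 tstop 1.96 at pulse end [0.019 0.017] swing 0.0133
11 0.008 0 x 0.0222 vmax 0.024 tstop 2.02 at pulse end [0.016 0.019] swing 0.0121
11 0.008 0.01 x 0.0321 vmax 0.029 tstop 2.16 at pulse end [0.023 0.023] swing 0.0126
11 0.009 0 x 0.0304 vmax 0.030 tstop 2.21 at pulse end [0.02  0.025] swing 0.0113
11 0.009 0.01 x 0.0417 vmax 0.035 tstop 2.36 at pulse end [0.028 0.029] swing 0.0117
11 0.01 0 x 0.0398 vmax 0.036 tstop 2.40 at pulse end [0.024 0.03 ] swing 0.0111
11 0.01 0.01 x 0.0524 vmax 0.041 tstop 2.56 at pulse end [0.032 0.035] swing 0.0129
11 0.011 0 x 0.0502 vmax 0.042 tstop 2.59 at pulse end [0.029 0.036] swing 0.0131
11 0.011 0.01 x 0.0642 vmax 0.047 tstop 2.75 at pulse end [0.036 0.042] swing 0.0163
14 0.006 0 x 0.0148 vmax 0.017 tstop 2.06 at pulse end [0.014 0.009] swing 0.0095
14 0.006 0.01 x 0.
[... 1193 characters left out ...]
lse end [0.033 0.02 ] swing 0.0053
17 0.008 0 x 0.0506 vmax 0.037 tstop 3.05 at pulse end [0.038 0.027] swing 0.0056
17 0.008 0.01 x 0.0576 vmax 0.039 tstop 3.11 at pulse end [0.044 0.029] swing 0.0088
17 0.009 0 x 0.0689 vmax 0.045 tstop 3.33 at pulse end [0.048 0.036] swing 0.0098
17 0.009 0.01 x 0.0775 vmax 0.048 tstop 3.40 at pulse end [0.054 0.038] swing 0.0122
17 0.01 0 x 0.0893 vmax 0.054 tstop 3.60 at pulse end [0.057 0.045] swing 0.0118
17 0.01 0.01 x 0.0996 vmax 0.057 tstop 3.67 at pulse end [0.064 0.047] swing 0.0126
17 0.011 0 x 0.1119 vmax 0.063 tstop 3.86 at pulse end [0.067 0.054] swing 0.0109
17 0.011 0.01 x 0.1237 vmax 0.066 tstop 3.94 at pulse end [0.074 0.056] swing 0.0105
```

```bash
python3 -m jog '[0,0,-0.0002,0,0.0003,0, 0,0,-0.0006,0,0.0011,0, 0,0,-0.0013,0,0.0023,0, 0,0,-0.0022,0,0.0038,0, 0,0,-0.003,0,0.0052,0, 0,0,-0.0037,0,0.0064,0, 0,0,-0.0042,0,0.0072,0, 0,0,-0.0044,0,0.0075,0]'; python3 -c "
from st import *
state()"
```

```text
time: 9.72
tool_pos: [516.7, 283.1, 278.8]
tcp_rot: [180.0, -0.6, 94.0]
ft_force: [2.2, 6.2, -8.3]
finger_gap: 24.6
grip_force: 49.7
scene boomtilt 0.0028 trolley [-25.7  43.6] 8.9 spool [-120.7  139.2] mid 9.3 tilt 0.0110 flange tops [234.  234.4]
top boomtilt 0.0070 trolley [-26.7 126.7] 50.0 spool [-121.7  136.4] mid 7.4 tilt 0.0021 flange tops [231.7 233.9]
t 9.825 tcp [516.67 283.11 278.83] [179.96  -0.58  94.04] F [ 0.7  5.9 -7.1] theta 0.0081
```

```bash
python3 -m jog '[0,0,0.0002,0,-0.0003,0, 0,0,0.0006,0,-0.0011,0, 0,0,0.0013,0,-0.0023,0, 0,0,0.0022,0,-0.0038,0, 0,0,0.003,0,-0.0052,0, 0,0,0.0037,0,-0.0064,0, 0,0,0.0042,0,-0.0072,0, 0,0,0.0044,0,-0.0075,0]'; python3 -c "
from st import *
state();state()"
```

```text
time: 10.82
tool_pos: [516.7, 283.0, 274.4]
tcp_rot: [180.0, -0.1, 94.0]
ft_force: [1.2, 5.7, -7.5]
finger_gap: 24.2
grip_force: 49.7
scene boomtilt -0.0011 trolley [-47.8  20.8] -13.5 spool [-143.   116.3] mid -13.3 tilt -0.0005 flange tops [233.9 232.3]
top boomtilt -0.0030 trolley [-49.1  18.2] -15.4 spool [-145.   113.7] mid -15.7 tilt -0.0038 flange tops [230.5 231.2]
t 10.925 tcp [516.68 282.98 274.38] [ 1.7996e+02 -1.3000e-01  9.4040e+01] F [ 1.3  5.8 -7. ] theta 0.0005
scene boomtilt -0.0010 trolley [-48.6  19.7] -14.4 spool [-144.2  115.3] mid -14.5 tilt -0.0062 flange tops [234.2 232.8]
top boomtilt -0.0033 trolley [-48.9  17.4] -15.7 spool [-145.6  113.3] mid -16.2 tilt -0.0071 flange tops [233.3 232.2]
t 11.025 tcp [516.66 283.   274.39] [ 1.7997e+02 -1.4000e-01  9.4040e+01] F [ 1.   4.3 -6.7] theta 0.0005
```

```bash
cat > sw.py <<'E'
from m import *
import sys
# time series of spool tilt and middle, + fixture middle
def run(n,N=26,fix=False):
    T=[];D=[];M=[];F=[]
    for i in range(N):
        t0=r.sense()["time"]; p=r.snapshot(n); w=cloud(p); q=w.reshape(-1,3); q=q[~np.isnan(q[:,0])]
        q=q[(abs(q[:,0]-540)<90)&(abs(q[:,1])<300)]; s=q@U;l=q@X;z=q[:,2]
        b=(abs(l-537)<60)&(z<237)&(z>130); e=np.percentile(s[b&(s<230)],[.5,99.5]); c=e.mean()
        pk=b&(abs(s-c)<112)&(abs(s-c)>42)&(z<216); P=[]
        for a in np.arange(-110,111,8):
            k=pk&(abs(s-c-a)<4)
            if k.sum()>4: P.append((a,np.percentile(z[k],90)))
        P=np.array(P); k=np.ones(len(P),bool)
        for _ in range(3):
            f=np.polyfit(P[k,0],P[k,1],1); k=abs(P[:,1]-np.polyval(f,P[:,0]))<3
        T.append(t0);D.append(f[0]);M.append(c)
        if fix:
            pl=(z>7)&(z<20)&(abs(l-537)<60)&(abs(s+24)<130); F.append(np.percentile(s[pl],[.5,99.5]).mean())
            v=(z>55)&(z<85)&(abs(l-537)<45)&(abs(s+24)<100); F[-1]=(F[-1],s[v&(s<-24)].mean()/2+s[v&(s>-24)].mean()/2)
    T=np.array(T);D=np.array(D);M=np.array(M); t=T-T[-1]
    best=None
    for per in np.arange(1.25,1.56,.05):
        w=2*np.pi/per; A=np.c_[np.ones_like(t),np.cos(w*t),np.sin(w*t)]; c,res,_,_=np.linalg.lstsq(A,D,rcond=None)
        rs=np.std(D-A@c)
        if best is None or rs<best[0]: best=(rs,per,c)
    rs,per,c=best
    print(n,"mid first/last",M[:5].mean().round(2),M[-5:].mean().round(2),"tilt mean %.4f amp %.4f per %.2f phi_end %.4f om/w_end %.4f resid %.4f"%(c[0],np.hypot(c[1],c[2]),per,c[1],c[2],rs),"t_end",T[-1]+.05)
    if fix: print("fixture plate, rests",np.mean(F,0).round(2))
    a=r.sense(); print("theta",((a["tool_pos"][2]-274.1)/580).round(4),"F",a["ft_force"].round(1))
if __name__=="__main__":
    run("top",8,True); run("scene",24,True)
E
python3 sw.py
```

```text
top mid first/last -16.41 -16.47 tilt mean -0.0012 amp 0.0019 per 1.55 phi_end -0.0012 om/w_end 0.0014 resid 0.0044 t_end 11.425
fixture plate, rests [-22.29 -22.62]
theta 0.0006 F [ 0.8  5.5 -7.1]
scene mid first/last -15.37 -15.43 tilt mean -0.0003 amp 0.0012 per 1.55 phi_end -0.0009 om/w_end 0.0008 resid 0.0012 t_end 12.625
fixture plate, rests [-22.99 -20.78]
theta 0.0006 F [ 1.4  4.7 -8.3]
```

```bash
python3 - <<'E'
from sim import *
sim.th0=.0005
for N in(8,11,16):
  for p in(.0045,.005,.0055,.006,.0065,.007):
    k=np.arange(1,N+1); th=.0005+p*np.sin(np.pi*k/N)**2
    s=sim(np.r_[th,np.full(20,.0005)])
    print(N,p,"x %.4f tstop %.2f"%(s[-1,1],s[np.argmax(s[:,1]),0]),"swing",np.hypot(s[-1,3],s[-1,4]/4.49).round(4))
E
```

```text
8 0.0045 x 0.0017 tstop 0.99 swing 0.0029
8 0.005 x 0.0027 tstop 1.06 swing 0.0043
8 0.0055 x 0.0039 tstop 1.14 swing 0.0059
8 0.006 x 0.0053 tstop 1.22 swing 0.0074
8 0.0065 x 0.0069 tstop 1.29 swing 0.0089
8 0.007 x 0.0086 tstop 1.37 swing 0.0103
11 0.0045 x 0.0033 tstop 1.36 swing 0.0047
11 0.005 x 0.0052 tstop 1.46 swing 0.0066
11 0.0055 x 0.0075 tstop 1.56 swing 0.0083
11 0.006 x 0.0101 tstop 1.67 swing 0.0098
11 0.0065 x 0.0130 tstop 1.77 swing 0.0109
11 0.007 x 0.0162 tstop 1.87 swing 0.0115
16 0.0045 x 0.0071 tstop 1.97 swing 0.0062
16 0.005 x 0.0110 tstop 2.11 swing 0.0075
16 0.0055 x 0.0156 tstop 2.26 swing 0.0079
16 0.006 x 0.0208 tstop 2.40 swing 0.0074
16 0.0065 x 0.0267 tstop 2.54 swing 0.0064
16 0.007 x 0.0332 tstop 2.69 swing 0.0051
```

```bash
python3 -m jog '[0,0,-0.0001,0,0.0002,0, 0,0,-0.0004,0,0.0007,0, 0,0,-0.0009,0,0.0015,0, 0,0,-0.0014,0,0.0024,0, 0,0,-0.0019,0,0.0033,0, 0,0,-0.0023,0,0.004,0, 0,0,-0.0026,0,0.0045,0, 0,0,-0.0027,0,0.0047,0]' && python3 -m jog '[0,0,0.0001,0,-0.0002,0, 0,0,0.0004,0,-0.0007,0, 0,0,0.0009,0,-0.0015,0, 0,0,0.0014,0,-0.0024,0, 0,0,0.0019,0,-0.0033,0, 0,0,0.0023,0,-0.004,0, 0,0,0.0026,0,-0.0045,0, 0,0,0.0027,0,-0.0047,0]'; python3 sw.py
```

```text
time: 13.62
tool_pos: [516.7, 283.1, 277.2]
tcp_rot: [180.0, -0.4, 94.0]
ft_force: [0.5, 6.2, -7.4]
finger_gap: 24.1
grip_force: 49.7
time: 14.62
tool_pos: [516.7, 283.0, 274.4]
tcp_rot: [180.0, -0.1, 94.0]
ft_force: [0.4, 5.7, -7.0]
finger_gap: 24.5
grip_force: 49.8
top mid first/last -18.71 -18.67 tilt mean 0.0045 amp 0.0048 per 1.55 phi_end -0.0048 om/w_end -0.0002 resid 0.0044 t_end 15.025
fixture plate, rests [-23.57 -22.67]
theta 0.0006 F [ 0.4  5.6 -6.5]
scene mid first/last -17.26 -17.25 tilt mean -0.0005 amp 0.0016 per 1.55 phi_end -0.0016 om/w_end -0.0001 resid 0.0013 t_end 16.225
fixture plate, rests [-23.84 -20.74]
theta 0.0006 F [ 0.1  6.1 -7.6]
```

```bash
python3 -m jog '[0,0,-0.0001,0,0.0002,0, 0,0,-0.0005,0,0.0008,0, 0,0,-0.0009,0,0.0016,0, 0,0,-0.0015,0,0.0026,0, 0,0,-0.0021,0,0.0037,0, 0,0,-0.0026,0,0.0045,0, 0,0,-0.003,0,0.0051,0, 0,0,-0.0031,0,0.0053,0]' && python3 -m jog '[0,0,0.0001,0,-0.0002,0, 0,0,0.0005,0,-0.0008,0, 0,0,0.0009,0,-0.0016,0, 0,0,0.0015,0,-0.0026,0, 0,0,0.0021,0,-0.0037,0, 0,0,0.0026,0,-0.0045,0, 0,0,0.003,0,-0.0051,0, 0,0,0.0031,0,-0.0053,0]'; python3 sw.py; python3 -c "
from st import *
state(2)"
```

```text
time: 17.23
tool_pos: [516.7, 283.1, 277.6]
tcp_rot: [180.0, -0.5, 94.0]
ft_force: [1.3, 6.3, -6.3]
finger_gap: 24.7
grip_force: 49.8
time: 18.23
tool_pos: [516.7, 283.0, 274.4]
tcp_rot: [180.0, -0.1, 94.0]
ft_force: [1.2, 5.7, -6.6]
finger_gap: 24.6
grip_force: 49.8
top mid first/last -23.72 -23.76 tilt mean -0.0093 amp 0.0064 per 1.55 phi_end 0.0062 om/w_end -0.0017 resid 0.0041 t_end 18.625
fixture plate, rests [-26.65 -22.68]
theta 0.0005 F [ 1.5  5.3 -7.8]
scene mid first/last -22.42 -22.36 tilt mean 0.0003 amp 0.0033 per 1.50 phi_end -0.0033 om/w_end 0.0007 resid 0.0014 t_end 19.825
fixture plate, rests [-23.37 -20.78]
theta 0.0006 F [ 0.4  4.3 -7.1]
scene boomtilt -0.0045 trolley [-56.5  11.6] -22.5 spool [-151.7  107.3] mid -22.2 tilt -0.0008 flange tops [234.1 233.9]
top boomtilt -0.0016 trolley [-57.5   9.8] -23.9 spool [-153.3  105.5] mid -23.9 tilt -0.0001 flange tops [232.8 232.1]
t 19.925 tcp [516.68 283.01 274.46] [ 1.7996e+02 -1.4000e-01  9.4040e+01] F [ 1.1  5.8 -7. ] theta 0.0006
```

View pics/scene2.png

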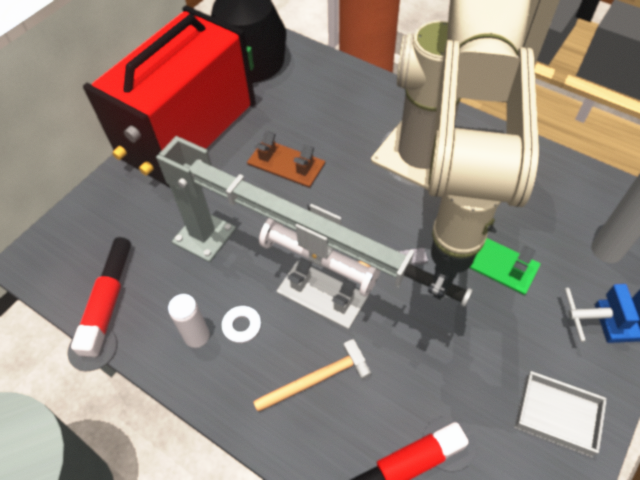

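The spool now hangs level at (317,252), centred above the fixture at (323,290). The measured middles agree within about 1 mm. Next is the hold.

```bash
Z='[0,0,0,0,0,0, 0,0,0,0,0,0, 0,0,0,0,0,0, 0,0,0,0,0,0, 0,0,0,0,0,0, 0,0,0,0,0,0, 0,0,0,0,0,0, 0,0,0,0,0,0]'
python3 -m jog '[0,0,0,0,0,0, 0,0,0,0,0,0, 0,0,0,0,0,0, 0,0,0,0,0,0, 0,0,0,0,0,0, 0,0,0,0,0,0, 0,0,0,0,0,0, 0,0,0,0,0,0]' >/dev/null
python3 -m jog '[0,0,0,0,0,0, 0,0,0,0,0,0, 0,0,0,0,0,0, 0,0,0,0,0,0, 0,0,0,0,0,0, 0,0,0,0,0,0, 0,0,0,0,0,0, 0,0,0,0,0,0]' >/dev/null
python3 -m jog '[0,0,0,0,0,0, 0,0,0,0,0,0, 0,0,0,0,0,0, 0,0,0,0,0,0, 0,0,0,0,0,0, 0,0,0,0,0,0, 0,0,0,0,0,0, 0,0,0,0,0,0]' >/dev/null
python3 -m jog '[0,0,0,0,0,0, 0,0,0,0,0,0, 0,0,0,0,0,0, 0,0,0,0,0,0, 0,0,0,0,0,0, 0,0,0,0,0,0, 0,0,0,0,0,0, 0,0,0,0,0,0]' >/dev/null
python3 -m jog '[0,0,0,0,0,0, 0,0,0,0,0,0, 0,0,0,0,0,0, 0,0,0,0,0,0, 0,0,0,0,0,0, 0,0,0,0,0,0, 0,0,0,0,0,0, 0,0,0,0,0,0]'; python3 sw.py
```

```text
time: 24.92
tool_pos: [516.7, 283.0, 274.5]
tcp_rot: [180.0, -0.1, 94.0]
ft_force: [1.2, 4.9, -6.4]
finger_gap: 24.4
grip_force: 49.8
top mid first/last -23.72 -23.71 tilt mean 0.0060 amp 0.0072 per 1.55 phi_end -0.0031 om/w_end 0.0065 resid 0.0047 t_end 25.325
fixture plate, rests [-24.08 -22.6 ]
theta 0.0006 F [ 1.7  6.  -7.8]
scene mid first/last -22.33 -22.48 tilt mean 0.0002 amp 0.0021 per 1.30 phi_end -0.0001 om/w_end -0.0021 resid 0.0014 t_end 26.525000000000002
fixture plate, rests [-23.29 -20.76]
theta 0.0006 F [ 0.7  4.7 -7. ]
```

Aligned, level (swing about 0.1°) and stationary for more than 6 s, with the boom still held.

```bash
python3 -c "
from bench import r
print(r.hand_in())"
```

```text
the job is handed in; nothing more can be done
None
```

The job is handed in: at about 26.5 s of the 48 s, the spool hung level and still, its middle within about 1–2 mm of the fixture's by camera, after more than 5 s of holding and with the boom still gripped.

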